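# Pack up the socket set

### The job

Pack up the socket set on the bench. The deep spark-plug socket has been left standing on end in its trough: tip it over with a fingertip so that it lies down in the trough, then push the open lid over and fully shut, and last push both latches down flat against the front of the case. Do it all by pushing: do not pick up the socket, and leave the spool, the bottle and the screwdriver where they are.

Things in the scene. Friction and masses are not known exactly. Their poses are not given: they have to be found in the camera images.
- case: Dark teal plastic socket-set case, fixed on the bench, 200 mm deep (its x), 300 mm long (its y), base walls 42 mm high. Origin: centre of its underside, z up. Front (latch side) at -x, facing roughly to the robot's right; hinge side at +x; y points roughly back to the robot. A carrying handle, 26 mm high, sticks out 28 mm from the middle of the front (y -50 to +50 mm).
- trough (a point): Middle of the trough's flat floor, 12 mm above the bench, at x = -60 mm, y = 0 in the case frame (axes as the case). The trough runs along y, 32 mm wide, from y = -90 to +90 mm, 18 mm deep in a black insert whose top is at 30 mm; behind it stand seated sockets and a ratchet, fixed, up to 42 mm high.
- plug_socket: Loose spark-plug socket, plain steel cylinder 26 mm in diameter, 75 mm long, 100 to 180 g, standing on end on the trough floor (top 87 mm above the bench), within 40 mm of the trough's middle. Origin: centre of the end it stands on; z along its length. Tipped along the trough, towards its farther end, it has room to lie.
- plug_socket_mid (a point): Middle of the spark-plug socket, on its axis, 37.5 mm from each end; z along its axis.
- lid (a joint): Angle of the lid (rad): 0 shut, 1.62 to 1.88 at the start (about upright or leaning back away from the case); stop at 1.92. The hinge is stiff and the lid stays where it is left; moving it takes about 1 to 5 N at its free edge. The standing socket would block it.
- lid_hinge (a point): Middle of the lid's hinge line, at x = +100 mm, z = 42 mm in the case frame. The lid is a shell 200 mm from hinge to free edge, 300 mm long, 26 mm deep; shut, its outer face is level, 68 mm above the bench.
- lid_edge (a point): Middle of the lid's free edge, at the outer face (lid shut: top of the front, x = -100 mm, z = 68 mm in the case frame).
- latch_near (a joint): Angle of the latch nearer the robot (case y = +85 mm), rad: 0 folded down flat along the case front, grows outwards, 0.9 to 1.4 at the start, stop at 1.5. Black flap 36 mm wide, 7 mm thick, 34 mm from pivot to free end, hinged on the lid's front wall; lid shut: pivot at x = -106 mm, z = 55 mm in the case frame. Stays where left; 1 to 3 N at its end moves it.
- latch_far (a joint): The same for the latch farther from the robot (case y = -85 mm).
- latch_near_end (a point): Middle of the free end of the nearer latch.
- latch_far_end (a point): Middle of the free end of the farther latch.
- line_spool: Bystander: pale spool of trimmer line, 84 mm in diameter, 55 mm high, standing on the bench behind the hinge side. Origin: centre of its underside.
- oil_bottle: Bystander: white oil bottle with a red cap, 60 mm in diameter, 150 mm high, standing in front of the case beyond its far latch. Origin: centre of its underside.
- screwdriver: Bystander: screwdriver lying on the bench in front of the case, about 100 mm from it, under 40 mm high.
Things that resemble listed ones, but are neither listed nor needed, are in the scene too. There is more than one size of the plug_socket; the job needs the middle-sized.

How it is judged:
By the outcome, as a careful person would: the job done as asked, in the order asked, and still so for the second after the job is handed in, with the robot touching nothing.
It also fails if it takes over 72 s, if anything falls off the work surface, if the arm or the gripper's body presses on something with over 40 N, if the wrist force passes 120 N, or if a joint passes its speed limit or range.

### The arm

A 6-joint arm with a two-finger parallel gripper is mounted at the origin on the work surface. World frame = base frame: x ahead of the robot, y to its left, z up, the work surface at z = 0. Lengths are in mm, angles in rad, forces in N, time in s.
With the tool pointing down it reaches from about 350 to 875 mm from the base axis. Payload 15.5 kg.
Tool frame: the origin (TCP) lies between the finger pads; the fingertips stand r.finger_overhang ahead of it and the grasp point (between the pads) lies 2 mm behind it (r.finger_overhang is the distance from the TCP to the fingertips, in mm); z points along the fingers, y is the line along which they close (so a half turn about z gives the same grasp; the last joint's range is limited). The gripper opens to 85 mm and grips with 20 to 120 N. Pads are 22 mm wide; open, the fingers measure 114 mm over their backs; the gripper's body (76 mm by 85 mm) begins 54 mm behind the grasp point. The pads swing forward as they close: fully open they stand 13 mm farther back than shut.
Start: joints at [1.131, 0.494, 1.345, -0, 1.302, -0.096], TCP at [210.662, 588.428, 248.277] pointing down, gripper open.
Joint ranges: [-2.91, 2.91], [-0.82, 2.16], [0.22, 2.67], [-1.22, 4.37], [0.12, 2.79], [-3.08, 3.08]. Speed limits (rad/s): [1.89, 1.89, 2.57, 3.01, 3.01, 3.01].

### API

Orientations are given as a rotation vector (axis times angle).
In Python, from cell import r gives the robot as it stands.
- The arm moves only by the tool jog_arm, never from a script. Its argument "series" is a list of rows, each a list of 3 entries, a list of its own where there are three numbers: the shift along the tool's x, y, z in m, then the turn about the tool's z in rad, then the opening in per cent of the stroke, from 0 (shut) to 100 (fully open). A call has 1 to 20 rows; each row is the pose to reach, as a shift and turn from the pose commanded when the call began, along the tool's axes at that moment; what a row does not reach only later rows make up. A row lasts 1/10 s, in which the tool goes at most 50 mm and 8.59 degrees, less where a joint would pass 70% of its speed; a pose out of reach is approached as far as the arm can. A call with a gripper value outside its range is refused whole. The fingers move at their own pace and stop on an object; the grip force is fixed at half the most. Time passes only in rows, so rows that repeat a pose let the fingers close. It gives the time, the measured TCP pose, the force, the opening and the grip force at its end, in the units of the state.
- r.observe(): the state, without advancing time (a new reading comes with each control period).
- r.camera(name): name is "scene" or "top" or "wrist"; returns the picture (420x560x3 uint8, blue, green, red); there is no depth.
- r.calibration(name): a dict with "fx", "fy", "cx", "cy" (pixels), "extrinsics" (4x4, takes a point from camera to world coordinates). Camera axes: x right, y down, z forward; pixel columns grow to the right and rows downward; lengths in mm; the calibration is good to about 2 mm. The wrist camera is an equidistant fisheye: a pixel r from the principal point sees the ray r / f radians off the axis. A picture is of the moment at which its call begins: read the wrist's pose just before it. calibration takes no time and is no camera call; for the wrist camera it gives the pose at the moment of the call.
- r.sign_off(): hands the job in; it is judged then, once.
Trained networks look in the newest picture that a camera, given by its name, has taken for a name from the list of things; names that differ only in an ending like _2 or _b are one class to them, and where a whole thing is asked for, a point or a joint stands for the part that bears it (a point fixed in the world has none). Each returns a list of dicts, best first, with "conf" (0 to 1); they miss things now and then, are a little off and sometimes report something else, mostly with a low value. They report only what shows in the picture. A call takes as long as a camera call. They do not tell look-alikes from the thing itself.
- r.outline_of(camera, name): "region" (420x560 bool, what is visible of it) and "xy" ([column, row] in pixels, amid what is visible of it).
The state is a dict: "time_s": time; "qpos": joint angles; "joint_vel": joint speeds; "joint_torque": joint torques, N m; "position": TCP position; "tool_rot": TCP orientation; "contact_force": force on the tool from outside, world axes, zero at the start; "torque": the same for the moment, N m; "opening": opening from 0.0 (shut) to 1.0 (fully open); "gripper_force": force on a finger pad.
Only numpy, scipy, OpenCV 4.12 (cv2) and the standard library are available. Lean on these libraries where they do the work, as an engineer would, in place of code of your own. Each camera call takes 0.05 s, during which the arm holds its last target. There are 200 camera calls.

## Working session

There is one attempt and no reset: what is moved stays moved. The work goes in short steps, Python scripts to look and compute and a tool call to move; the robot and the scene stay as the last step left them, time stands still between calls to the robot, and variables do not carry over. Pictures are saved under pics/ and viewed, at most 10 in all, crops included, and the job is handed in when it is done.

Besides the shell and the picture viewer there is one more tool, called after "Request:" in YAML: its name, and indented under it one key for each argument. jog_arm: Moves the arm, as the interface text tells. Its arguments: {"type":"object","properties":{"series":{"type":"array","items":{"type":"array"}}},"required":["series"]}

```bash
mkdir -p pics; ls; python3 - <<'E'
from cell import r
import cv2,numpy as np
s=r.observe();print(s['position'],s['tool_rot'],s['contact_force'],s['opening'],r.finger_overhang)
a=r.camera("scene");b=r.camera("top")
cv2.imwrite("pics/a.png",a);cv2.imwrite("pics/b.png",b)
for c in("scene","top"):
    k=r.calibration(c);print(c,k['fx'],k['fy'],k['cx'],k['cy'],np.round(k['extrinsics'],3).tolist())
    for n in("case","plug_socket","lid","latch_near","latch_far","line_spool","oil_bottle","screwdriver"):
        for d in r.outline_of(c,n)[:4]:
            ys,xs=np.nonzero(d['region']);print(n,round(d['conf'],2),np.round(d['xy']),xs.min(),xs.max(),ys.min(),ys.max())
E
```

```text
pics
[210.50604653 588.13662221 247.70282724] [-5.37254765e-01 -3.09502314e+00  1.79452186e-03] [ 0.32811748 -0.77386287 -0.1497567 ] 0.9985456380628123 17.0
scene 536.9723557931259 536.9723557931259 276.13848525796107 209.26148246551375 [[0.618, 0.575, -0.536, 1184.509], [0.786, -0.454, 0.42, -440.304], [-0.002, -0.681, -0.732, 852.991], [0.0, 0.0, 0.0, 1.0]]
case 0.86 [260. 192.] 155 356 71 301
case 0.47 [218. 233.] 211 225 216 249
plug_socket 0.81 [230. 330.] 220 245 306 355
plug_socket 0.6 [266. 315.] 260 272 304 327
plug_socket 0.56 [218. 233.] 210 225 216 248
lid 0.72 [286. 147.] 224 356 70 226
latch_near 0.74 [255.  79.] 248 263 71 89
latch_far 0.6 [322. 115.] 313 332 107 126
oil_bottle 0.75 [174. 331.] 156 197 296 364
screwdriver 0.82 [152. 282.] 106 180 248 301
top 481.33046383207824 481.33046383207824 272.88279933269126 208.69946892817947 [[0.027, -0.985, 0.17, 463.412], [-1.0, -0.028, -0.006, -9.326], [0.011, -0.169, -0.986, 937.221], [0.0, 0.0, 0.0, 1.0]]
case 0.86 [260. 241.] 174 359 141 344
plug_socket 0.62 [376. 131.] 362 392 112 147
plug_socket 0.56 [321. 234.] 314 330 223 240
plug_socket 0.46 [336. 136.] 332 343 127 142
lid 0.76 [211. 250.] 174 245 142 344
latch_near 0.76 [203. 297.] 194 205 284 310
latch_far 0.61 [185. 178.] 181 194 164 193
line_spool 0.76 [149. 280.] 124 175 257 302
line_spool 0.44 [263. 243.] 175 359 141 343
oil_bottle 0.9 [419. 156.] 395 442 136 179
screwdriver 0.7 [146. 280.] 124 175 257 303
screwdriver 0.65 [397. 238.] 384 417 204 306
screwdriver 0.35 [418. 156.] 395 442 135 179
```

View pics/a.png

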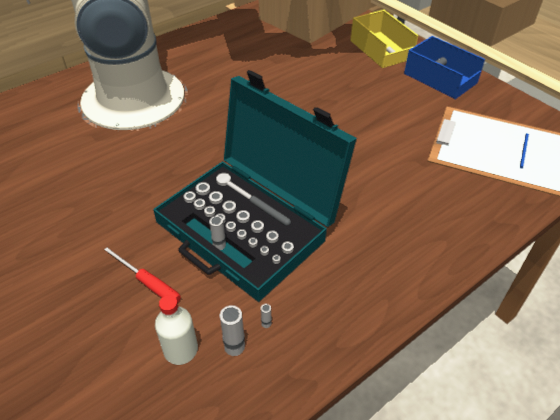

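View pics/b.png

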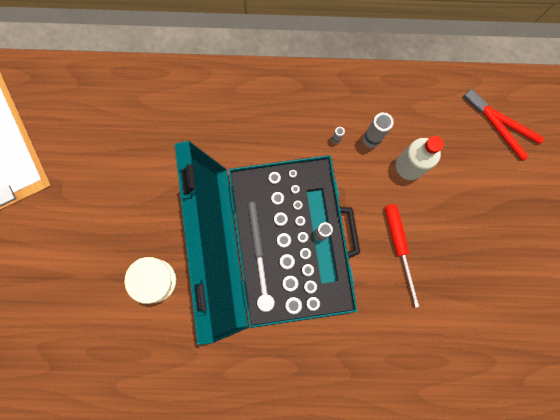

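```bash
cat > h.py <<'E'
from cell import r
import cv2,numpy as np
from scipy.optimize import least_squares
def proj(c,P):
    k=r.calibration(c);E=np.linalg.inv(k['extrinsics']);q=np.atleast_2d(P)@E[:3,:3].T+E[:3,3]
    return q[:,:2]/q[:,2:]*[k['fx'],k['fy']]+[k['cx'],k['cy']]
def c2w(p,P):
    c,s=np.cos(p[2]),np.sin(p[2]);P=np.atleast_2d(P).astype(float)
    return np.c_[P[:,0]*c-P[:,1]*s+p[0],P[:,0]*s+P[:,1]*c+p[1],P[:,2]]
def lidpt(th,y,a=200,b=26):
    return [100-a*np.cos(th)+b*np.sin(th),y,42+a*np.sin(th)+b*np.cos(th)]
def model(p):
    return c2w(p,[[-100,150,42],[-100,-150,42],lidpt(p[3],150),lidpt(p[3],-150),[-60,p[4],87],
      [-76,90,30],[-76,-90,30],[100,150,42],[100,-150,42],[-100,150,0],[-100,-150,0]])
E
cat > fit.py <<'E'
from h import *
obs={"top":{0:(355,310),1:(331,157),2:(198,344),3:(178,143),4:(325,229)},
 "scene":{0:(156,213),1:(261,281),2:(231,80),3:(354,138),4:(217,221)}}
f=lambda p:np.concatenate([(proj(c,model(p))[list(o)]-np.array(list(o.values()))).ravel() for c,o in obs.items()])
s=least_squares(f,[550,-50,1.6,1.7,0],x_scale=[10,10,.1,.1,10],loss='soft_l1')
print(np.round(s.x,3),np.round(s.fun.reshape(-1,2),1).tolist())
np.save("p.npy",s.x)
im=[]
for c,f,(x,y,w,h) in(("top","b",(170,130,200,225)),("scene","a",(145,65,220,240))):
    i=cv2.resize(cv2.imread(f"pics/{f}.png")[y:y+h,x:x+w],None,fx=2,fy=2,interpolation=cv2.INTER_CUBIC)
    i=cv2.resize(i,(400,450 if f=="b" else 436))
    for u in proj(c,model(s.x)): cv2.circle(i,tuple(int(v) for v in ((u-[x,y])*400/w)),3,(0,0,255),1)
    im.append(cv2.copyMakeBorder(i,0,450-i.shape[0],0,0,0))
cv2.imwrite("pics/c.png",np.hstack(im))
E
python3 fit.py
```

```text
[562.616 -48.398   1.749   1.729  -2.689] [[2.2, 0.9], [-1.8, -3.3], [5.1, 0.6], [-0.1, -1.0], [-0.7, -0.2], [-2.6, -4.3], [-1.0, 8.0], [4.5, -4.7], [1.0, -0.3], [0.1, -1.1]]
```

View pics/c.png

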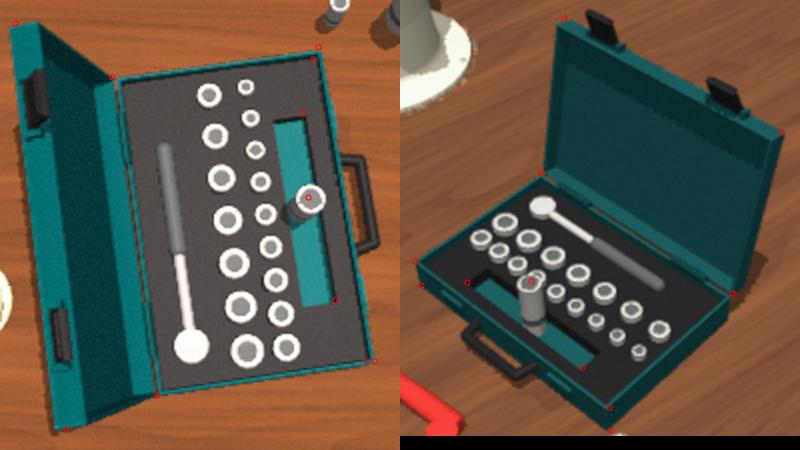

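```bash
python3 - <<'E'
s=open('fit.py').read()
a=s.index('obs=');b=s.index('f=lambda')
s=s[:a]+'''obs={"top":{0:(354.5,311.5),1:(330.5,157),2:(197.5,344.5),3:(176,143.5),4:(325,229),5:(338,278.5),6:(322,188.5)},
 "scene":{0:(154.5,210.5),1:(260,288),2:(231,77.5),3:(355.5,139),4:(218,222),9:(156,222),10:(260,301)}}
'''+s[b:]
open('fit.py','w').write(s)
E
python3 fit.py; python3 - <<'E'
from h import *
p=np.load('p.npy');print(np.round(model(p),1).tolist())
s=r.observe();from scipy.spatial.transform import Rotation as R
print(np.round(R.from_rotvec(s['tool_rot']).as_matrix(),3).tolist())
print('latches',np.round(c2w(p,[lidpt(p[3],85,206,13),lidpt(p[3],-85,206,13)]),1).tolist())
E
```

```text
[561.823 -48.782   1.745   1.75   -4.927] [[2.6, 0.1], [-0.8, -2.7], [2.5, 0.6], [-0.1, -0.8], [-0.6, -0.8], [-0.4, 2.3], [-0.1, -1.0], [-1.4, -2.2], [-0.8, 0.9], [6.0, -2.6], [0.4, -1.7], [-0.5, -1.7], [0.5, -0.2], [-0.2, 0.8]]
[[431.4, -173.3, 42.0], [726.9, -121.3, 42.0], [386.1, 84.1, 234.1], [681.6, 136.1, 234.1], [577.1, -107.0, 87.0], [486.4, -139.2, 30.0], [663.6, -108.0, 30.0], [396.8, 23.7, 42.0], [692.2, 75.7, 42.0], [431.4, -173.3, 0.0], [726.9, -121.3, 0.0]]
[[-0.941, 0.337, -0.0], [0.337, 0.941, -0.0], [-0.0, -0.0, -1.0]]
latches [[452.2, 83.8, 242.4], [619.6, 113.2, 242.4]]
```

```bash
cat >> h.py <<'E'
from scipy.spatial.transform import Rotation as R
def go(*pts):
    """case-frame TCP targets -> shift in m along present tool axes"""
    s=r.observe();M=R.from_rotvec(s['tool_rot']).as_matrix();p=np.load('p.npy')
    tx=M[:,0];print('t',round(s['time_s'],2),'oh',r.finger_overhang,'op',round(s['opening'],2),'F',np.round(s['contact_force'],1),'turn to align',round(-(p[2]+np.pi/2-np.arctan2(tx[1],tx[0])+np.pi)%(2*np.pi)-np.pi,3))
    c,q=np.cos(p[2]),np.sin(p[2]);d=s['position'][:2]-p[:2]
    print('tcp case',np.round([c*d[0]+q*d[1],-q*d[0]+c*d[1],s['position'][2]],1))
    for P in pts: print(P,np.round((c2w(p,P)[0]-s['position'])@M/1000,4))
E
python3 -c "
from h import *
go([-60,-70,330],[-60,-70,180])"
```

```text
t 0.9 oh 17.0 op 1.0 F [0.8 0.3 0.7] turn to align -0.518
tcp case [688.4 235.4 248.3]
[-60, -70, 330] [-0.6359 -0.499  -0.0817]
[-60, -70, 180] [-0.6359 -0.499   0.0683]
```

Request:
jog_arm:
  series:
    - [[0,0,-0.05],0,0]
    - [[-0.05,-0.04,-0.085],-0.1,0]
    - [[-0.636,-0.499,-0.085],-0.518,0]
    - [[-0.636,-0.499,-0.085],-0.518,0]
    - [[-0.636,-0.499,-0.085],-0.518,0]
    - [[-0.636,-0.499,-0.085],-0.518,0]
    - [[-0.636,-0.499,-0.085],-0.518,0]
    - [[-0.636,-0.499,-0.085],-0.518,0]
    - [[-0.636,-0.499,-0.085],-0.518,0]
    - [[-0.636,-0.499,-0.085],-0.518,0]
    - [[-0.636,-0.499,-0.085],-0.518,0]
    - [[-0.636,-0.499,-0.085],-0.518,0]
    - [[-0.636,-0.499,-0.085],-0.518,0]
    - [[-0.636,-0.499,-0.085],-0.518,0]
    - [[-0.636,-0.499,-0.085],-0.518,0]
    - [[-0.636,-0.499,-0.085],-0.518,0]
    - [[-0.636,-0.499,-0.085],-0.518,0]
    - [[-0.636,-0.499,-0.085],-0.518,0]
    - [[-0.636,-0.499,-0.085],-0.518,0]
    - [[-0.636,-0.499,-0.085],-0.518,0]

```text
time_s: 2.9
position: [641.2, -96.1, 332.9]
tool_rot: [0.272, -3.129, -0.001]
contact_force: [0.5, 0.2, 0.2]
opening: 0.003
gripper_force: 0.0
```

```bash
python3 - <<'E'
from h import *
go([-60,-70,100],[-60,-20,100])
w=r.camera("wrist");k=r.calibration("wrist")
for d in r.outline_of("wrist","plug_socket")[:4]: print(round(d['conf'],2),np.round(d['xy']))
print(k['fx'],k['cx'],k['cy'],np.round(k['extrinsics'],3).tolist())
# overlay model
E=np.linalg.inv(k['extrinsics']);p=np.load('p.npy')
P=model(p);q=P@E[:3,:3].T+E[:3,3];rho=np.hypot(q[:,0],q[:,1]);t=np.arctan2(rho,q[:,2])
u=q[:,:2]/rho[:,None]*t[:,None]*k['fx']+[k['cx'],k['cy']];print(np.round(u).tolist())
for a in u:
    if abs(a).max()<2000: cv2.circle(w,(int(a[0]),int(a[1])),3,(0,0,255),1)
cv2.imwrite("pics/d.png",w)
E
```

```text
t 2.9 oh 17.0 op 0.0 F [0.5 0.2 0.2] turn to align -0.001
tcp case [-60.3 -70.  332.9]
[-60, -70, 100] [-1.000e-04  2.000e-04  2.329e-01]
[-60, -20, 100] [4.990e-02 2.000e-04 2.329e-01]
0.91 [280. 121.]
0.8 [230. 256.]
0.7 [178. 255.]
325.19226210127806 278.58578031516595 207.8956828410542 [[-0.175, 0.949, 0.261, 574.052], [0.985, 0.169, 0.046, -106.76], [-0.0, 0.265, -0.964, 459.52], [0.0, 0.0, 0.0, 1.0]]
[[247.0, 8.0], [249.0, 231.0], [526.0, -23.0], [504.0, 293.0], [278.0, 123.0], [266.0, 52.0], [266.0, 186.0], [398.0, 16.0], [391.0, 231.0], [250.0, 17.0], [251.0, 222.0]]
```

View pics/d.png

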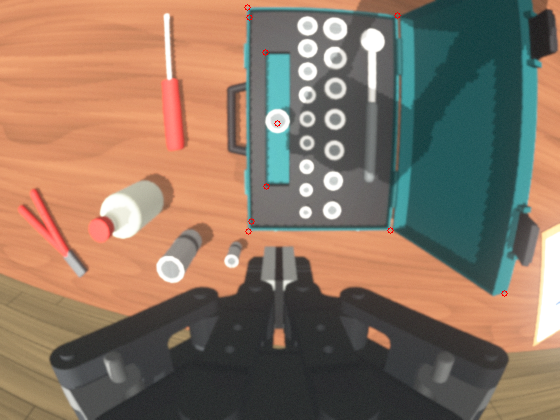

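Request:
jog_arm:
  series:
    - [[0,0,0.25],0,0]
    - [[0,0,0.25],0,0]
    - [[0,0,0.25],0,0]
    - [[0,0,0.25],0,0]
    - [[0,0,0.25],0,0]
    - [[0,0,0.25],0,0]
    - [[0.03,0,0.25],0,0]
    - [[0.04,0,0.25],0,0]
    - [[0.046,0,0.25],0,0]
    - [[0.052,0,0.25],0,0]
    - [[0.058,0,0.25],0,0]
    - [[0.064,0,0.25],0,0]
    - [[0.07,0,0.25],0,0]
    - [[0.076,0,0.25],0,0]
    - [[0.08,0,0.25],0,0]
    - [[0.08,0,0.25],0,0]
    - [[0.08,0,0.25],0,0]
    - [[0.06,0,0.21],0,0]
    - [[0.02,0,0.16],0,0]
    - [[0.0,0,0.11],0,0]

```text
time_s: 5.0
position: [635.0, -96.6, 208.7]
tool_rot: [0.273, -3.129, -0.0]
contact_force: [1.6, -0.6, -0.6]
opening: -0.001
gripper_force: 0.0
```

```bash
python3 - <<'E'
from h import *
go([-60,-70,330])
w=r.camera("wrist");t=r.camera("top")[150:330,240:380]
t=cv2.resize(t,None,fx=2.33,fy=2.33);cv2.imwrite("pics/e.png",np.hstack([w[:,150:],t[:420]] if t.shape[0]==420 else [w[:,150:],cv2.resize(t,(326,420))]))
for d in r.outline_of("wrist","plug_socket")[:4]: print(round(d['conf'],2),np.round(d['xy']))
E
```

```text
t 5.0 oh 17.0 op -0.0 F [ 1.6 -0.6 -0.6] turn to align 0.0
tcp case [-59.8 -63.8 208.7]
[-60, -70, 330] [-0.0061 -0.0002 -0.1213]
0.72 [152. 291.]
0.69 [277.  74.]
```

View pics/e.png

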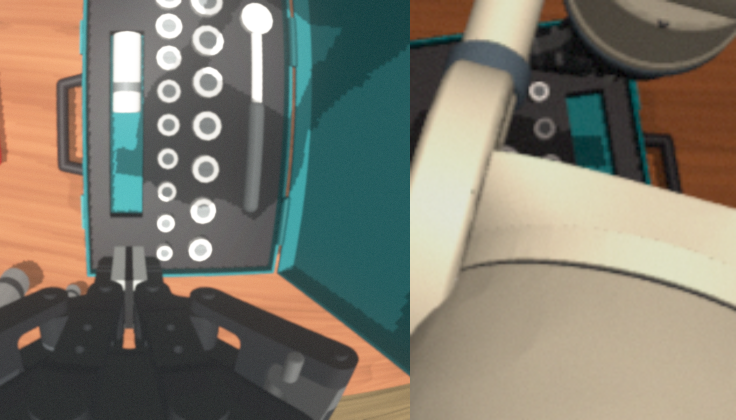

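Request:
jog_arm:
  series:
    - [[0,0,-0.05],0,0]
    - [[0,0,-0.1],0,0]
    - [[0,0,-0.131],0,0]
    - [[0,0,-0.131],0,0]
    - [[0.064,0.27,-0.131],0,0]
    - [[0.064,0.27,-0.131],0,0]
    - [[0.064,0.27,-0.131],0,0]
    - [[0.064,0.27,-0.131],0,0]
    - [[0.064,0.27,-0.131],0,0]
    - [[0.064,0.27,-0.131],0,0]
    - [[0.064,0.27,-0.131],0,0]
    - [[0.064,0.27,-0.131],0,0]
    - [[0.064,0.27,-0.022],0,0]
    - [[0.064,0.27,-0.022],0,0]
    - [[0.064,0.27,-0.022],0,0]
    - [[0.064,0.27,-0.022],0,0]

```text
time_s: 6.75
position: [523.7, 156.8, 228.5]
tool_rot: [0.271, -3.126, 0.001]
contact_force: [-1.0, -0.2, 1.4]
opening: -0.006
gripper_force: 0.0
```

```bash
python3 - <<'E'
from h import *
T=[np.array([100-175*np.cos(t)+26*np.sin(t)+14.5,0,42+175*np.sin(t)+26*np.cos(t)+17]).round(1).tolist() for t in (1.5,1.35,1.2,1.05,.9,.75,.6,.45,.3,.15,.05,0)]
go([100-200*np.cos(1.75)+26+14.5,0,231],*T)
cv2.imwrite("pics/f.png",r.camera("scene"))
E
```

```text
t 6.75 oh 17.0 op -0.01 F [-1.  -0.2  1.4] turn to align -0.001
tcp case [209.1   1.9 228.5]
[np.float64(176.14921112989842), 0, 231] [-0.002  -0.0329 -0.0025]
[128.1, 0.0, 235.4] [-0.002  -0.081  -0.0069]
[101.5, 0.0, 235.4] [-0.002  -0.1076 -0.0069]
[75.3, 0.0, 231.5] [-0.0021 -0.1338 -0.003 ]
[50.0, 0.0, 223.7] [-0.0021 -0.1591  0.0048]
[26.1, 0.0, 212.2] [-0.0022 -0.183   0.0163]
[4.2, 0.0, 197.3] [-0.0023 -0.2049  0.0312]
[-15.3, 0.0, 179.3] [-0.0023 -0.2244  0.0492]
[-31.8, 0.0, 158.5] [-0.0024 -0.2409  0.07  ]
[-45.0, 0.0, 135.6] [-0.0025 -0.2541  0.0929]
[-54.6, 0.0, 110.9] [-0.0026 -0.2637  0.1176]
[-59.0, 0.0, 93.7] [-0.0027 -0.2681  0.1348]
[-60.5, 0.0, 85.0] [-0.0027 -0.2696  0.1435]
```

View pics/f.png

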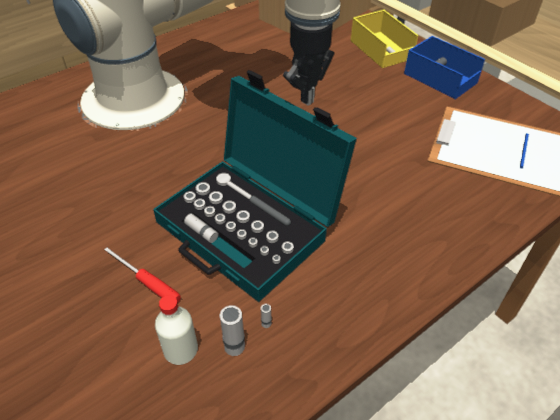

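Request:
jog_arm:
  series:
    - [[0,-0.02,0],0,0]
    - [[0,-0.035,0],0,0]
    - [[0,-0.05,-0.003],0,0]
    - [[0,-0.065,-0.005],0,0]
    - [[0,-0.081,-0.007],0,0]
    - [[0,-0.095,-0.007],0,0]
    - [[0,-0.108,-0.007],0,0]
    - [[0,-0.121,-0.005],0,0]
    - [[0,-0.134,-0.003],0,0]
    - [[0,-0.147,0.001],0,0]
    - [[0,-0.159,0.005],0,0]
    - [[0,-0.171,0.01],0,0]
    - [[0,-0.183,0.016],0,0]
    - [[0,-0.194,0.024],0,0]
    - [[0,-0.205,0.031],0,0]
    - [[0,-0.215,0.04],0,0]
    - [[0,-0.224,0.049],0,0]
    - [[0,-0.224,0.049],0,0]

```text
time_s: 8.6
position: [562.4, -63.8, 179.0]
tool_rot: [0.272, -3.128, -0.001]
contact_force: [-0.7, -0.1, 0.9]
opening: 0.0
gripper_force: 0.0
```

```bash
python3 - <<'E'
from h import *
go([-45,2,135.6],[-60.5,2,85])
cv2.imwrite("pics/g.png",r.camera("scene"))
E
```

```text
t 8.6 oh 17.0 op 0.0 F [-0.7 -0.1  0.9] turn to align -0.001
tcp case [-14.9   2.  179. ]
[-45, 2, 135.6] [-0.0001 -0.0301  0.0434]
[-60.5, 2, 85] [-0.0002 -0.0456  0.094 ]
```

View pics/g.png

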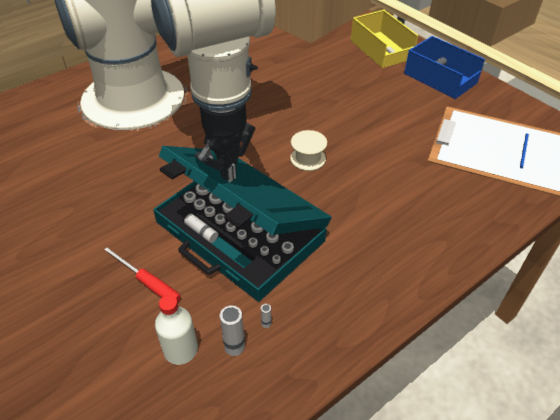

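Request:
jog_arm:
  series:
    - [[0,-0.009,0.01],0,0]
    - [[0,-0.017,0.021],0,0]
    - [[0,-0.024,0.032],0,0]
    - [[0,-0.03,0.043],0,0]
    - [[0,-0.035,0.056],0,0]
    - [[0,-0.04,0.068],0,0]
    - [[0,-0.043,0.078],0,0]
    - [[0,-0.045,0.085],0,0]
    - [[0,-0.046,0.09],0,0]
    - [[0,-0.046,0.092],0,0]
    - [[0,-0.046,0.094],0,0]
    - [[0,-0.046,0.095],0,0]
    - [[0,-0.046,0.095],0,0]

```text
time_s: 9.95
position: [571.0, -108.0, 85.7]
tool_rot: [-0.273, 3.129, -0.0]
contact_force: [-0.6, 0.2, 0.2]
opening: 0.0
gripper_force: 0.0
```

Request:
jog_arm:
  series:
    - [[0,0,0.001],0,0]
    - [[0,0,0.002],0,0]
    - [[0,0,0.003],0,0]
    - [[0,0,0.003],0,0]
    - [[0,0,0.003],0,0]

```text
time_s: 10.45
position: [571.2, -108.1, 84.7]
tool_rot: [-0.273, 3.128, -0.001]
contact_force: [-10.1, 2.3, 38.5]
opening: 0.002
gripper_force: 19.5
```

```bash
python3 - <<'E'
from h import *
p=np.load('p.npy')
def unp(c,u,z):
    k=r.calibration(c);E=k['extrinsics'];d=E[:3,:3]@[(u[0]-k['cx'])/k['fx'],(u[1]-k['cy'])/k['fy'],1]
    w=E[:3,3]+d*(z-E[2,3])/d[2];e=w[:2]-p[:2];c_,s_=np.cos(p[2]),np.sin(p[2]);return np.round([c_*e[0]+s_*e[1],-s_*e[0]+c_*e[1],z],0)
print('cap',unp('top',(434,145),148),unp('scene',(168,303),148))
print('base',unp('scene',(180,348),10), unp('top',(411,164),50))
for u in((391,208),(402,253),(417,306)): print('sd',unp('top',u,15))
print('sd scene',unp('scene',(107,249),8),unp('scene',(170,295),15))
go([-60,2,140])
E
```

```text
cap [-261. -112.  148.] [-264. -115.  148.]
base [-265. -116.   10.] [-249. -107.   50.]
sd [-205.  -33.   15.]
sd [-209.   56.   15.]
sd [-218.  158.   15.]
sd scene [-217.  161.    8.] [-207.  -23.   15.]
t 10.45 oh 17.0 op 0.0 F [-10.1   2.3  38.5] turn to align 0.0
tcp case [-60.1   1.1  84.7]
[-60, 2, 140] [ 0.0008  0.     -0.0553]
```

Request:
jog_arm:
  series:
    - [[0,0,-0.04],0,0]
    - [[0,0,-0.08],0,0]
    - [[0.084,-0.107,-0.08],0,0]
    - [[0.084,-0.107,-0.08],0,0]
    - [[0.084,-0.107,-0.08],0,0]
    - [[0.084,-0.107,-0.08],0,0]
    - [[0.084,-0.107,-0.03],0,0]
    - [[0.084,-0.107,0.015],0,0]
    - [[0.084,-0.107,0.038],0,0]
    - [[0.084,-0.107,0.038],0,0]
    - [[0.084,-0.1,0.038],0,0]
    - [[0.084,-0.094,0.038],0,0]
    - [[0.084,-0.088,0.038],0,0]
    - [[0.084,-0.082,0.038],0,0]
    - [[0.084,-0.077,0.038],0,0]
    - [[0.084,-0.073,0.038],0,0]
    - [[0.084,-0.07,0.038],0,0]
    - [[0.084,-0.068,0.038],0,0]
    - [[0.084,-0.067,0.038],0,0]
    - [[0.084,-0.067,0.038],0,0]

```text
time_s: 12.45
position: [500.4, -188.8, 45.3]
tool_rot: [-0.273, 3.128, -0.002]
contact_force: [3.6, -3.4, 1.0]
opening: 0.0
gripper_force: 1.8
```

```bash
python3 - <<'E'
from h import *
go([-167,85,44])
E
```

```text
t 12.45 oh 17.0 op 0.0 F [ 3.6 -3.4  1. ] turn to align 0.0
tcp case [-127.2   84.7   45.3]
[-167, 85, 44] [ 0.0003 -0.0398  0.0013]
```

Light contact; press on slowly until it stops.

Request:
jog_arm:
  series:
    - [[0,0.002,0],0,0]
    - [[0,0.003,0],0,0]
    - [[0,0.004,0],0,0]
    - [[0,0.004,0],0,0]

```text
time_s: 12.85
position: [500.3, -186.9, 45.3]
tool_rot: [-0.274, 3.127, -0.006]
contact_force: [-2.0, -23.6, -1.0]
opening: -0.002
gripper_force: 11.5
```

Request:
jog_arm:
  series:
    - [[0,-0.04,0],0,0]
    - [[0,-0.042,0],0,0]
    - [[0,-0.042,-0.05],0,0]
    - [[0,-0.042,-0.1],0,0]
    - [[-0.165,-0.042,-0.1],0,0]
    - [[-0.165,-0.042,-0.1],0,0]
    - [[-0.165,-0.042,-0.1],0,0]
    - [[-0.165,-0.042,-0.1],0,0]
    - [[-0.165,-0.042,-0.1],0,0]
    - [[-0.165,-0.042,-0.05],0,0]
    - [[-0.165,-0.042,0],0,0]
    - [[-0.165,-0.042,0],0,0]
    - [[-0.165,-0.034,0],0,0]
    - [[-0.165,-0.027,0],0,0]
    - [[-0.165,-0.02,0],0,0]
    - [[-0.165,-0.014,0],0,0]
    - [[-0.165,-0.009,0],0,0]
    - [[-0.165,-0.005,0],0,0]
    - [[-0.165,-0.002,0],0,0]
    - [[-0.165,-0.001,0],0,0]

```text
time_s: 14.85
position: [662.5, -159.1, 45.1]
tool_rot: [-0.273, 3.128, -0.005]
contact_force: [2.0, -22.5, -0.5]
opening: -0.002
gripper_force: 11.3
```

```bash
python3 - <<'E'
from h import *
go([-167,-80,44])
E
```

```text
t 14.85 oh 17.0 op -0.0 F [  2.  -22.5  -0.5] turn to align 0.0
tcp case [-126.1  -80.    45.1]
[-167, -80, 44] [ 0.     -0.0409  0.0012]
```

Request:
jog_arm:
  series:
    - [[0,0.001,0],0,0]
    - [[0,0.001,0],0,0]
    - [[0,-0.035,0],0,0]
    - [[0,-0.041,0],0,0]
    - [[0,-0.041,-0.05],0,0]
    - [[0,-0.041,-0.1],0,0]
    - [[0,-0.041,-0.15],0,0]
    - [[0.05,-0.041,-0.2],0,0]
    - [[0.05,-0.041,-0.25],0,0]
    - [[0.08,0.02,-0.25],0,0]
    - [[0.08,0.02,-0.25],0,0]
    - [[0.08,0.02,-0.25],0,0]

```text
time_s: 16.05
position: [578.0, -149.0, 296.0]
tool_rot: [-0.275, 3.129, 0.0]
contact_force: [0.4, 0.4, 0.1]
opening: -0.002
gripper_force: 0.0
```

```bash
python3 - <<'E'
from h import *
go([0,0,300])
a=r.camera("scene")[60:400,80:380];w=r.camera("wrist")
cv2.imwrite("pics/i.png",np.hstack([cv2.resize(a,(371,420)),w[:,80:500]]))
E
```

```text
t 16.05 oh 17.0 op -0.0 F [0.4 0.4 0.1] turn to align 0.001
tcp case [-101.5    1.5  296. ]
[0, 0, 300] [-0.0016  0.1015 -0.004 ]
```

View pics/i.png

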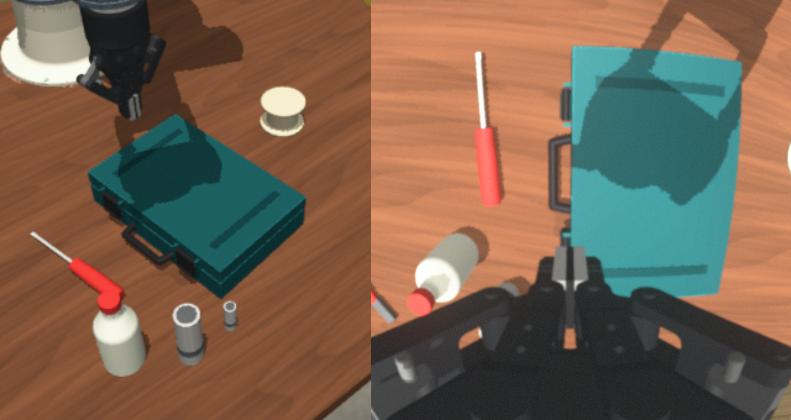

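The picture shows the lid level and shut, both latches flat against the front (near one around pixel (112,205), far one around (187,262)), and the bystanders where they were.

```bash
python3 -c "
from cell import r
print(r.sign_off())"
```

```text
the job is handed in; nothing more can be done
None
```

The socket is tipped over and lying in its trough, the lid is fully shut, and both latches are pressed flat. The spool, bottle and screwdriver were not touched, and I handed the job in at about 16 s.

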